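Lock a woodblock into the sprung registration jig

TASK

Set the carved woodblock in the registration jig, ready to print: draw the sprung corner clamp gently out to its stop by its orange finger plate, so that its catch drops and holds it open, then lay the block on the board against the three steel pins, carved face up, and let go of it. Then press the red pad of the catch so that the clamp springs back and holds the block home against all three pins. Leave the grey lino block, the oilstone and the two gouges where they are.

Things in the scene. Friction and masses are not known exactly. Their poses are not given: they have to be found in the camera images.
- jig: Registration jig: a level plywood board fixed to the table, 230 (x) x 260 (y) x 15 mm thick; origin at the centre of its underside. Three steel pins, 8 mm across, 14 mm high, stand on it at (jig frame, mm) (79,-38) and (79,60) for a long side of the woodblock and (67,89) for its end. The sprung corner clamp sits on its -x,-y corner; an oilstone lies loose near (-88,55).
- home (a point): Centre of the woodblock when home: flat on the board, touching all three pins. At (45,20,25) mm in the jig frame, same axes: its long sides lie along y, pins on its +x side and +y end; either end may point to +y. With the clamp held open the block can lie up to 8 mm short of home clear of the clamp, but slide it up to the pins by feel: left short, the clamp may jam it askew.
- pull (a point): On the clamp's slide: middle of the inner face of the upright orange finger plate at the outer end of the slide's bar. Plate 52 mm wide (y), 4 mm thick (x), top edge 18 mm above this point. -x is the way out, in which the slide is drawn; z up. The 16 mm wide bar runs from the plate to +x, its top 18 mm below this point. Between plate and red pad at least 32 mm are free for shut fingers from above.
- clamp: Rail of the sprung corner clamp, fixed on the jig at 45 degrees to it; origin on the board at the point of the brass 90-degree V when the slide is at rest; +x points at the pins, across the block; the slide is drawn out to -x. The V takes the block's -x,-y corner. All of the clamp stays lower than 50 mm above the board.
- clamp_slide (a joint): How far the slide is drawn out, m: 0 at rest, 0.010 shut on the block at home. Spring: about 5 N at rest, 9 N at the stop. The stop comes at 0.026 to 0.034, set differently every time, so it must be felt; over 45 N on the slide wrenches it. The catch drops 2 mm short of the stop and, when the slide is let go, holds it open about 2 mm back from the stop.
- catch_pad (a point): Middle of the top of the red thumb pad (21 mm along x, 30 mm wide) of the catch, on the stop block over the slide's bar; +x points at the block. Pressing it down 3 to 5 mm, with 4 to 10 N, lifts the catch's tooth and lets the clamp spring shut; it can go down about 9 mm and springs up again by itself.
- block_center (a point): Centre of the carved woodblock: 60 (x) x 130 (y) x 20 mm (z), brown wood with a black vine pattern and border on its top face, 0.12 kg, loose, lying flat on the table (its centre 10 mm above it) with the carved face up; z is up out of the carved face.
- block: The same woodblock; origin at the centre of its underside.
- lino_block: A second block of the same size with a plain grey lino face: not to be used. Origin at the centre of its underside.
- oilstone: Dark oilstone lying loose on the jig's board, 40 (x) x 100 (y) x 18 mm; origin at the centre of its underside.
- gouge_round: Short palm gouge with a brown mushroom handle, lying at the left beyond the blocks, 150 mm long, 33 mm high.
- gouge_vee: Short palm gouge with a pale mushroom handle, lying at the right beside the jig, 150 mm long, 33 mm high.

How it is judged:
By the outcome, as a careful person would: the job done as asked, in the order asked, and still so for the second after the job is handed in, with the robot touching nothing.
It also fails if it takes over 58 s, if anything falls off the work surface, if the arm or the gripper's body presses on something with over 40 N, if the wrist force passes 120 N, or if a joint passes its speed limit or range.

ROBOT

A 6-joint arm with a two-finger parallel gripper is mounted at the origin on the work surface. World frame = base frame: x ahead of the robot, y to its left, z up, the work surface at z = 0. Lengths are in mm, angles in rad, forces in N, time in s.
With the tool pointing down it reaches from about 275 to 1000 mm from the base axis. Payload 8.4 kg.
Tool frame: the origin (TCP) lies at the very end of the fingers, on their centre line; the grasp point (between the pads) lies 19 mm behind it; z points along the fingers, x is the direction in which the jaws open and shut, and the axes are right-handed (so a half turn about z gives the same grasp; the last joint's range is limited). The gripper opens to 85 mm and grips with 20 to 120 N. Pads are 22 mm wide; open, the fingers measure 114 mm over their backs; the gripper's body (76 mm by 85 mm) begins 54 mm behind the grasp point. The pads swing forward as they close: fully open they stand 13 mm farther back than shut.
Start: joints at [1.316, 0.353, 1.633, -0, 1.155, -0.002], TCP at [156.321, 605.138, 231.281] pointing down, gripper open.
Joint ranges: [-2.63, 2.63], [-0.92, 2.1], [0.06, 2.66], [-1.3, 4.44], [0, 2.69], [-3.02, 3.02]. Speed limits (rad/s): [2.22, 2.22, 2.79, 3.14, 3.14, 3.14].

INTERFACE

Orientations are given as [roll, pitch, yaw] about the fixed x, y, z axes, in that order (R = Rz(yaw) Ry(pitch) Rx(roll)).
In Python, from rig import sense, grab_frame, calibration, sign_off gives the robot as it stands.
- The arm moves only by the tool servo_tool, never from a script. Its argument "series" is one flat list of numbers, 4 for each row, row after row: the shift along the world's x, y, z in m, then the turn about the world's z in degrees. In form: [x, y, z, yaw, x, y, z, yaw, ...]. A call has 1 to 8 rows; each row shifts and turns the commanded pose from where the row before left it; what a row does not reach is not made up. A row lasts 1/12 s, in which the tool goes at most 41.7 mm and 7.16 degrees, less where a joint would pass 70% of its speed; a pose out of reach is approached as far as the arm can. A call is refused whole if a number of a shift passes 0.0417 or a number of a turn 7.16, either way. A call with a gripper value outside its range is refused whole. "gripper" is the finger opening in m, from 0 to 0.0854, set as the call begins (left out, the last holds). The fingers move at their own pace and stop on an object; "newtons" is the grip in N (left out, the last holds). Time passes only in rows, so rows that do not move let the fingers close. It gives the time, the measured TCP pose, the force and the opening at its end, in the units of the state.
- sense(): the state, without advancing time (a new reading comes with each control period).
- grab_frame(name): name is "side" or "top"; returns the picture (384x512x3 uint8, blue, green, red); there is no depth.
- calibration(name): a dict with "fx", "fy", "cx", "cy" (pixels), "rvec" (rotation vector, rad) and "tvec" (3), from world to camera coordinates, as OpenCV has them. Camera axes: x right, y down, z forward; pixel columns grow to the right and rows downward; lengths in mm; the calibration is good to about 2 mm. A picture is of the moment at which its call begins. calibration takes no time and is no camera call.
- sign_off(): hands the job in, once; it reports no verdict.
The state is a dict: "clock": time; "qpos": joint angles; "qvel": joint speeds; "joint_efforts": joint torques, N m; "eef_pos": TCP position; "tcp_rot": TCP orientation; "contact_force": force on the tool from outside, world axes, zero at the start; "wrist_torque": the same for the moment, N m; "opening": opening from 0.0 (shut) to 1.0 (fully open).
Only numpy, scipy, OpenCV 4.12 (cv2) and the standard library are available. Lean on these libraries where they do the work, as an engineer would, in place of code of your own. Each camera call takes 0.05 s, during which the arm holds its last target. There are 200 camera calls.

## Working session

There is one attempt and no reset: what is moved stays moved. The work goes in short steps, Python scripts to look and compute and a tool call to move; the robot and the scene stay as the last step left them, time stands still between calls to the robot, and variables do not carry over. Pictures are saved under pics/ and viewed, about 8 in all and at most 12, crops included, and the job is handed in when it is done.

Besides the shell and the picture viewer there is one more tool, called as name(argument=value, ...) on one line, values as JSON. servo_tool: Moves the arm, as the interface text tells. Its arguments: {"type":"object","properties":{"series":{"type":"array"},"gripper":{"type":"number"},"newtons":{"type":"number"}},"required":["series"]}

```bash
mkdir -p pics; cat > h.py <<'E'
import numpy as np, cv2
from rig import sense, grab_frame, calibration, sign_off
def cam(n):
    c=calibration(n); K=np.array([[c['fx'],0,c['cx']],[0,c['fy'],c['cy']],[0,0,1.]])
    return K,np.array(c['rvec'],float),np.array(c['tvec'],float)
def ray(n,px,z):
    K,r,t=cam(n); R=cv2.Rodrigues(r)[0]; px=np.atleast_2d(np.array(px,float))
    o=-R.T@t; d=(R.T@np.linalg.inv(K)@np.c_[px,np.ones(len(px))].T).T
    return o+d*((z-o[2])/d[:,2])[:,None]
def proj(n,P):
    K,r,t=cam(n); return cv2.projectPoints(np.atleast_2d(np.array(P,float)),r,t,K,None)[0][:,0]
E
python3 - <<'E'
from h import *
s=sense(); print({k:np.round(v,3) for k,v in s.items()})
for n in('top','side'):
    K,r,t=cam(n); print(n,K[0,0],-cv2.Rodrigues(r)[0].T@t)
    im=grab_frame(n); cv2.imwrite(f'pics/{n}0.png',im)
    cv2.imwrite(f'pics/{n}0b.png',cv2.resize(im,(800,600),interpolation=cv2.INTER_CUBIC))
E
```

```text
{'clock': np.float64(0.0), 'qpos': array([ 1.316,  0.354,  1.634,  0.   ,  1.155, -0.002]), 'qvel': array([-0., -0., -0., -0.,  0.,  0.]), 'joint_efforts': array([ 2.0000e-03, -6.0524e+01, -3.4207e+01,  0.0000e+00,  9.0000e-03,
       -0.0000e+00]), 'eef_pos': array([156.203, 604.657, 230.531]), 'tcp_rot': array([-3.142e+00,  1.000e-03,  1.318e+00]), 'contact_force': array([0.217, 0.66 , 0.58 ]), 'wrist_torque': array([ 0.017, -0.033,  0.049]), 'opening': np.float64(1.003)}
top 391.3898556651855 [ 335.53848216    9.35795898 1161.93997789]
side 495.6720106612629 [ 385.96721289 -893.24020148  865.81100051]
```

View pics/top0b.png

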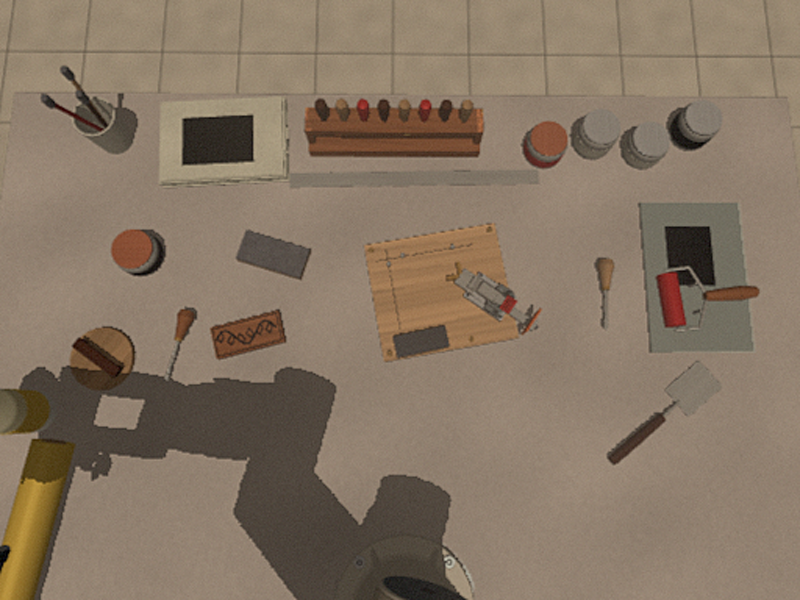

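View pics/side0b.png

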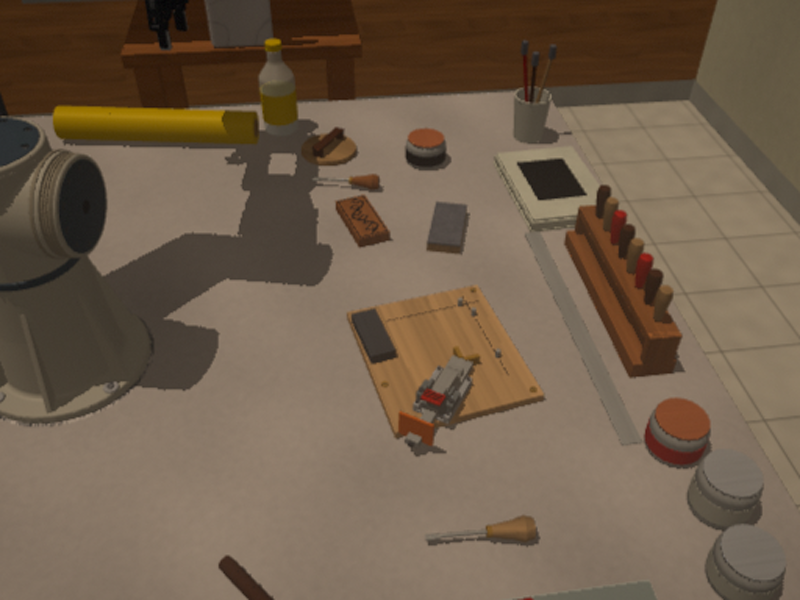

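The top picture shows the jig centred near (440,290) and the woodblock near (248,334), both in 800x600 pixels. The lino block is near (274,254) and the clamp's orange plate near (530,320). In the side picture the orange plate is at (417,428) and the red pad at (433,397). I'll zoom in to measure.

```bash
python3 - <<'E'
from h import *
t=cv2.imread('pics/top0.png'); s=cv2.imread('pics/side0.png')
a=cv2.resize(t[138:238,225:355],None,fx=6,fy=6,interpolation=cv2.INTER_CUBIC); cv2.imwrite('pics/topjig.png',a)
b=cv2.resize(s[180:290,215:355],None,fx=5.4,fy=5.4,interpolation=cv2.INTER_CUBIC); cv2.imwrite('pics/sidejig.png',b)
# woodblock: brown segmentation
hsv=cv2.cvtColor(t,cv2.COLOR_BGR2HSV); 
roi=np.zeros(t.shape[:2],np.uint8); roi[190:235,130:188]=1
m=((hsv[...,1]>90)&(roi>0)).astype(np.uint8); m=cv2.morphologyEx(m,cv2.MORPH_CLOSE,np.ones((7,7)))
c=max(cv2.findContours(m,0,2)[0],key=cv2.contourArea); r=cv2.minAreaRect(c); print(r)
W=ray('top',cv2.boxPoints(r),20); print(W.round(1), W.mean(0).round(1))
print([round(float(np.linalg.norm(W[i]-W[i-1])),1) for i in range(4)])
E
```

```text
((158.14877319335938, 213.6390380859375), (20.98975372314453, 46.19620132446289), 75.52970886230469)
[[494.2 367.6  20. ]
 [528.8 238.3  20. ]
 [468.6 220.7  20. ]
 [434.8 348.8  20. ]] [481.6 293.9  20. ]
[62.3, 133.8, 62.7, 132.6]
```

View pics/topjig.png

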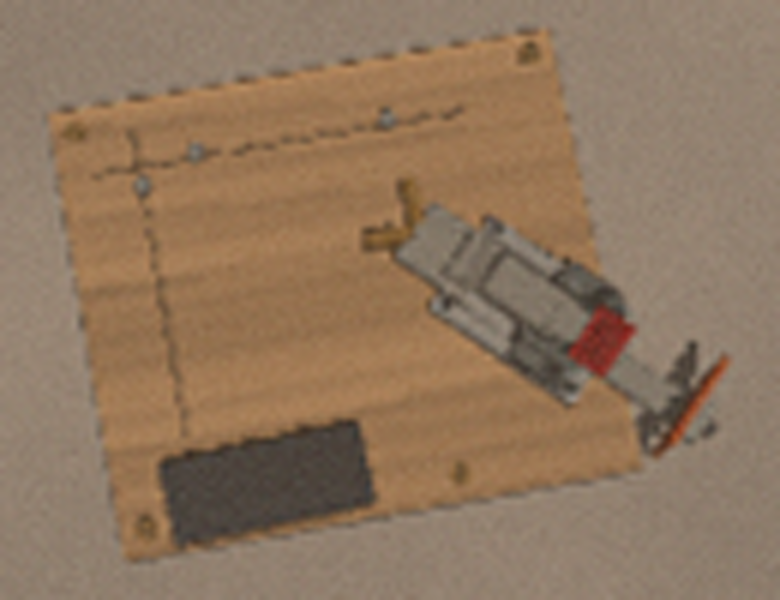

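View pics/sidejig.png

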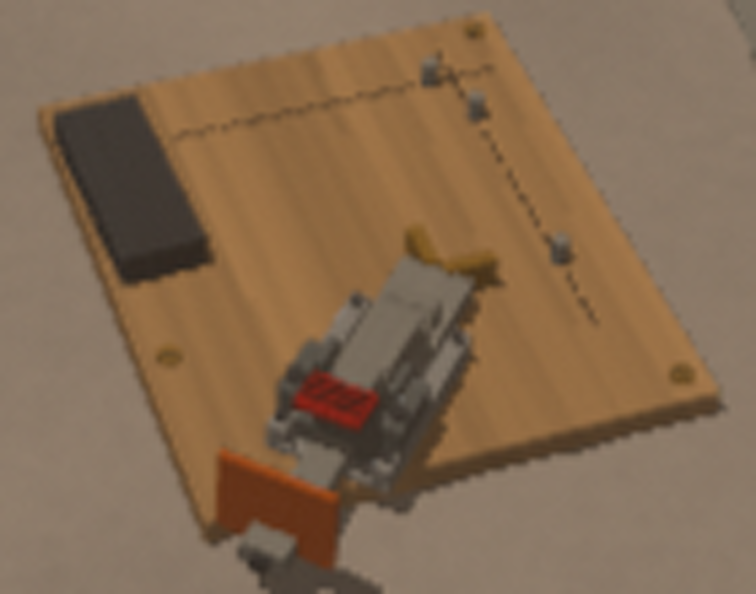

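Jig corners, top crop: (50,113), (549,30), (642,467) and (128,560). The pins are at (387,118), (196,152) and (142,185), the red pad at (602,341), and the plate's top edge runs (727,357) to (657,455). In the side crop the pad is at (337,402) and the plate's top edge runs (220,452) to (340,495). Next I fit the poses.

```bash
cat >> h.py <<'E'
def tc(p): return (np.array(p,float)+.5)/6-.5+[225,138]
def sc(p): return (np.array(p,float)+.5)/5.4-.5+[215,180]
E
python3 - <<'E'
from h import *
from scipy.optimize import least_squares as LS
C=np.array([[115,130,15],[115,-130,15],[-115,-130,15],[-115,130,15],[79,-38,29],[79,60,29],[67,89,29]],float)
T=tc([(50,113),(549,30),(642,467),(128,560),(387,118),(196,152),(142,185)])
S=sc([(488,12),(720,400),(210,535),(40,108),(560,238),(476,98),(431,65)])
def w(p,P):
    c,s=np.cos(p[2]),np.sin(p[2]); return np.c_[p[0]+c*P[:,0]-s*P[:,1],p[1]+s*P[:,0]+c*P[:,1],P[:,2]]
res={}
for nm,ff in (('both',lambda p:np.r_[(proj('top',w(p,C))-T).ravel(),(proj('side',w(p,C))-S).ravel()]),('top',lambda p:(proj('top',w(p,C))-T).ravel()),('side',lambda p:(proj('side',w(p,C))-S).ravel())):
    r=LS(ff,[530,0,.1],x_scale=[100,100,1],loss='soft_l1'); res[nm]=r.x; print(nm,r.x.round(4),np.degrees(r.x[2]).round(2)); print(ff(r.x).reshape(-1,2).round(1).tolist())
def tri(a,b):
    f=lambda P:np.r_[(proj('top',P)-a).ravel(),(proj('side',P)-b).ravel()]
    r=LS(f,[500,-50,40],x_scale=100); return r.x,abs(r.fun).max()
pts={}
for k,a,b in (('pad',(602,341),(337,402)),('plateR',(727,357),(340,495)),('plateL',(657,455),(220,452)),('V_L',(365,238),(415,235)),('V_R',(405,183),(492,262))):
    x,e=tri(tc(a),sc(b)); pts[k]=x; print(k,x.round(1),e.round(2))
d=pts['plateL']-pts['plateR']; print('plate len',np.linalg.norm(d),'normal deg',np.degrees(np.arctan2(d[1],d[0]))-90)
p=res['both'];print('home',w(p,np.array([[45,20,25.]])))
E
```

```text
both [ 5.669679e+02 -6.997540e+01  1.804000e-01] 10.34
[[-0.2, -0.0], [0.5, -0.6], [1.0, 0.1], [-0.0, 0.4], [0.7, -0.2], [0.4, -0.3], [0.5, -0.3], [0.1, -0.2], [0.6, -1.6], [-0.9, -1.8], [-0.9, -0.1], [0.1, 0.2], [0.1, -0.3], [-0.3, -0.5]]
top [ 5.665564e+02 -6.864190e+01  1.792000e-01] 10.27
[[-0.6, 0.1], [0.1, -0.4], [0.6, 0.3], [-0.5, 0.5], [0.3, -0.1], [-0.0, -0.2], [0.1, -0.2]]
side [ 5.670189e+02 -7.198910e+01  1.815000e-01] 10.4
[[0.2, 0.3], [0.9, -1.0], [-0.7, -1.0], [-0.9, 0.5], [0.3, 0.8], [0.2, 0.2], [-0.1, -0.0]]
pad [ 534.2 -191.4   49.9] 0.01
plateR [ 524.9 -248.6   62.4] 0.2
plateL [ 481.6 -215.1   54.7] 1.17
V_L [589.4 -79.5  26.1] 0.21
V_R [619.  -99.9  25.6] 0.23
plate len 55.26001764859005 normal deg 52.24105689248012
home [[607.64863031 -42.22516485  25.        ]]
```

servo_tool(series=[0.015,-0.0343,0,-4.59,0.015,-0.0343,0,-4.59,0.015,-0.0343,0,-4.59,0.015,-0.0343,0,-4.59,0.015,-0.0343,0,-4.59,0.015,-0.0343,0,-4.59,0.015,-0.0343,0,-4.59,0.015,-0.0343,0,-4.59], gripper=0, newtons=40)

```text
clock: 0.77
eef_pos: [276.4, 328.9, 231.1]
tcp_rot: [3.141, 0.0, 0.674]
contact_force: [1.3, 0.7, 0.9]
opening: 0.002
```

servo_tool(series=[0.015,-0.0343,0,-4.59,0.015,-0.0343,0,-4.59,0.015,-0.0343,0,-4.59,0.015,-0.0343,0,-4.59,0.015,-0.0343,0,-4.59,0.015,-0.0343,0,-4.59,0.015,-0.0343,0,-4.59,0.015,-0.0343,0,-4.59])

```text
clock: 1.43
eef_pos: [396.4, 54.5, 231.3]
tcp_rot: [-3.141, -0.0, 0.032]
contact_force: [0.6, 0.6, -1.1]
opening: -0.003
```

servo_tool(series=[0.015,-0.0343,-0.013,-4.59,0.015,-0.0343,-0.013,-4.59,0.015,-0.0343,-0.013,-4.59,0.015,-0.0343,-0.013,-4.59,0.015,-0.0343,-0.013,-4.59,0.015,-0.0343,-0.013,-4.59,0.015,-0.0343,-0.013,-4.59,0.015,-0.0343,-0.013,-4.59])

```text
clock: 2.1
eef_pos: [516.4, -219.9, 126.2]
tcp_rot: [3.142, 0.001, -0.609]
contact_force: [0.2, 0.7, 0.2]
opening: 0.007
```

servo_tool(series=[0,0,0,0,0,0,0,0,0,0,0,0])

```text
clock: 2.35
eef_pos: [515.6, -217.7, 126.8]
tcp_rot: [3.141, 0.002, -0.605]
contact_force: [0.3, -0.2, -0.1]
opening: -0.004
```

servo_tool(series=[0,0,-0.025,0,0,0,-0.025,0,0,0,0,0,0,0,0,0])

```text
clock: 2.68
eef_pos: [515.2, -216.6, 77.2]
tcp_rot: [3.141, 0.003, -0.603]
contact_force: [0.0, -0.8, -0.6]
opening: -0.0
```

```bash
python3 - <<'E'
from h import *
s=grab_frame('side'); t=grab_frame('top')
b=cv2.resize(s[215:295,225:325],None,fx=5,fy=5,interpolation=cv2.INTER_CUBIC)
a=cv2.resize(t[175:255,290:350],None,fx=5,fy=5,interpolation=cv2.INTER_CUBIC)
cv2.imwrite('pics/c1.png',np.hstack([b,a])); print(sense()['eef_pos'])
E
```

```text
[ 516.94208049 -217.6338916    78.77673466]
```

View pics/c1.png

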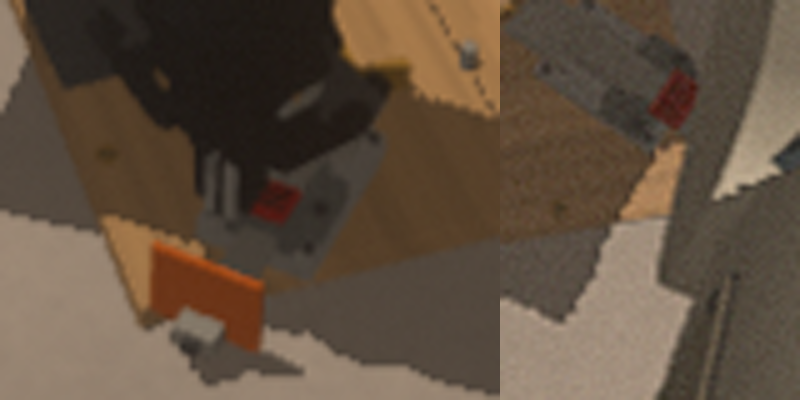

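The shut fingers hang at about (220,215) in the side crop, between the orange plate (205,290) and the red pad (275,200), as planned. I'll lower them with the force checked.

servo_tool(series=[0,0,-0.01,0,0,0,-0.01,0,0,0,-0.005,0,0,0,0,0])

```text
clock: 3.12
eef_pos: [515.4, -217.7, 51.0]
tcp_rot: [3.141, 0.002, -0.605]
contact_force: [0.3, 0.4, -0.6]
opening: -0.001
```

servo_tool(series=[0,0,-0.005,0,0,0,-0.005,0,0,0,-0.003,0,0,0,0,0])

```text
clock: 3.45
eef_pos: [515.9, -217.9, 38.5]
tcp_rot: [3.141, 0.001, -0.605]
contact_force: [-0.4, 0.1, 0.2]
opening: 0.006
```

```bash
python3 - <<'E'
from h import *
print({k:np.round(v,2) for k,v in sense().items() if k in('eef_pos','contact_force')})
u=np.array([.569,.822,0]);v=np.array([-.822,.569,0]);P=np.array([515.5,-218,0])
print(ray('side',sc([(220,452)]),58))
E
```

```text
{'eef_pos': array([ 515.87, -217.91,   38.49]), 'contact_force': array([-0.44,  0.06,  0.24])}
[[ 483.09703667 -217.63139496   58.        ]]
```

servo_tool(series=[-0.00114,-0.00164,0,0,-0.00114,-0.00164,0,0,-0.00114,-0.00164,0,0,-0.00114,-0.00164,0,0,0,0,0,0])

```text
clock: 3.87
eef_pos: [511.6, -225.0, 39.5]
tcp_rot: [3.142, -0.0, -0.605]
contact_force: [-0.1, 0.1, -0.4]
opening: 0.002
```

servo_tool(series=[-0.00114,-0.00164,0,0,-0.00114,-0.00164,0,0,-0.00114,-0.00164,0,0,-0.00114,-0.00164,0,0,0,0,0,0])

```text
clock: 4.28
eef_pos: [507.6, -230.9, 39.4]
tcp_rot: [-3.14, -0.0, -0.605]
contact_force: [2.8, 4.6, 0.9]
opening: -0.001
```

servo_tool(series=[-0.00114,-0.00164,0,0,-0.00114,-0.00164,0,0,-0.00114,-0.00164,0,0,0,0,0,0])

```text
clock: 4.62
eef_pos: [504.3, -235.6, 39.4]
tcp_rot: [-3.14, -0.0, -0.605]
contact_force: [3.3, 5.8, 0.6]
opening: 0.001
```

servo_tool(series=[-0.00114,-0.00164,0,0,-0.00114,-0.00164,0,0,-0.00114,-0.00164,0,0,0,0,0,0])

```text
clock: 4.95
eef_pos: [500.8, -240.6, 39.4]
tcp_rot: [-3.141, -0.0, -0.605]
contact_force: [2.2, 4.9, 0.3]
opening: -0.002
```

servo_tool(series=[-0.00114,-0.00164,0,0,-0.00114,-0.00164,0,0,0,0,0,0])

```text
clock: 5.2
eef_pos: [498.6, -243.8, 39.4]
tcp_rot: [-3.14, -0.0, -0.605]
contact_force: [3.0, 5.9, 0.5]
opening: 0.0
```

servo_tool(series=[-0.00057,-0.00082,0,0,-0.00057,-0.00082,0,0,0,0,0,0])

```text
clock: 5.45
eef_pos: [497.5, -245.4, 39.4]
tcp_rot: [-3.14, -0.0, -0.605]
contact_force: [3.4, 7.2, 0.6]
opening: -0.002
```

servo_tool(series=[-0.00057,-0.00082,0,0,-0.00057,-0.00082,0,0,0,0,0,0])

```text
clock: 5.7
eef_pos: [496.4, -247.0, 39.4]
tcp_rot: [-3.14, -0.0, -0.605]
contact_force: [4.5, 7.0, 0.4]
opening: 0.002
```

servo_tool(series=[-0.00057,-0.00082,0,0,-0.00057,-0.00082,0,0,0,0,0,0])

```text
clock: 5.95
eef_pos: [495.6, -248.1, 39.4]
tcp_rot: [-3.139, -0.0, -0.606]
contact_force: [7.4, 11.0, 0.7]
opening: -0.004
```

servo_tool(series=[-0.00057,-0.00082,0,0,0,0,0,0])

```text
clock: 6.12
eef_pos: [495.7, -248.1, 39.5]
tcp_rot: [-3.138, -0.001, -0.606]
contact_force: [10.4, 16.2, -0.9]
opening: -0.001
```

The stop shows clearly: the force rises to 19 N with no travel. I'll ease back and see whether the catch holds.

servo_tool(series=[0.00114,0.00164,0,0,0.00114,0.00164,0,0,0.00114,0.00164,0,0,0,0,0,0])

```text
clock: 6.45
eef_pos: [497.5, -245.1, 39.3]
tcp_rot: [3.141, 0.0, -0.604]
contact_force: [0.0, 0.8, 0.2]
opening: 0.003
```

servo_tool(series=[0.00228,0.00328,0,0,0.00114,0.00164,0,0,0,0,0,0])

```text
clock: 6.7
eef_pos: [501.1, -240.1, 39.2]
tcp_rot: [3.142, -0.0, -0.605]
contact_force: [-0.1, 0.6, 0.5]
opening: 0.002
```

servo_tool(series=[0,0,0.03,0,0,0,0.035,0,0,0,0.03,0,-0.0014,0.0381,0,3.54,-0.0014,0.0381,0,3.54,-0.0014,0.0381,0,3.54,-0.0014,0.0381,0,3.54,-0.0014,0.0381,0,3.54])

```text
clock: 7.37
eef_pos: [493.5, -48.3, 134.5]
tcp_rot: [3.142, -0.0, -0.293]
contact_force: [-0.0, 0.2, -0.7]
opening: -0.0
```

servo_tool(series=[-0.0014,0.0381,0,3.54,-0.0014,0.0381,0,3.54,-0.0014,0.0381,0,3.54,-0.0014,0.0381,0,3.54,-0.0014,0.0381,0,3.54,-0.0014,0.0381,0,3.54,-0.0014,0.0381,0,3.54,-0.0014,0.0381,0,3.54], gripper=0.085)

```text
clock: 8.03
eef_pos: [482.3, 256.9, 134.4]
tcp_rot: [3.141, -0.0, 0.202]
contact_force: [0.5, -0.6, -0.4]
opening: 0.997
```

servo_tool(series=[-0.0014,0.0381,-0.02,3.54,0,0,-0.02,0,0,0,-0.02,0,0,0,0,0,0,0,0,0])

```text
clock: 8.45
eef_pos: [480.5, 291.4, 74.2]
tcp_rot: [3.141, 0.003, 0.261]
contact_force: [0.3, 0.5, 0.6]
opening: 0.992
```

```bash
python3 - <<'E'
from h import *
print(sense()['eef_pos'],sense()['tcp_rot'])
s=grab_frame('side'); t=grab_frame('top')
b=cv2.resize(s[90:170,180:260],None,fx=5,fy=5,interpolation=cv2.INTER_CUBIC)
a=cv2.resize(s[180:290,215:355],None,fx=400/110,fy=400/110,interpolation=cv2.INTER_CUBIC)[:, :390]
cv2.imwrite('pics/c2.png',np.hstack([b,a]))
E
```

```text
[480.51586227 291.4375675   74.18365819] [3.14073370e+00 2.61373908e-03 2.60510028e-01]
```

View pics/c2.png

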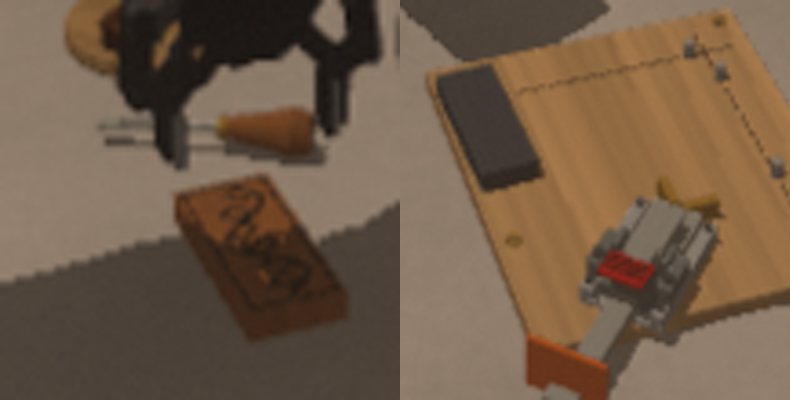

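The clamp is held open: the plate has moved well out from the pad, and the tooth is holding. The block lies below the fingers, with top-face corners near (176,190), (268,177), (347,298) and (247,312) in the left crop. I'll check its position against this view.

```bash
python3 - <<'E'
from h import *
px=(np.array([(176,192),(268,176),(347,296),(250,314)],float)+.5)/5-.5+[180,90]
W=ray('side',px,20); print(W.round(1),W.mean(0).round(1))
print([round(float(np.linalg.norm(W[i]-W[i-1])),1) for i in range(4)])
d=W[0]+W[1]-W[2]-W[3]; print(np.degrees(np.arctan2(d[1],d[0]))-90)
E
```

```text
[[438.1 350.9  20. ]
 [494.6 361.2  20. ]
 [526.8 234.8  20. ]
 [470.4 224.8  20. ]] [482.5 292.9  20. ]
[130.3, 57.4, 130.5, 57.3]
14.334721599169086
```

servo_tool(series=[0.0015,0.002,-0.02,0,0,0,-0.02,0,0,0,-0.015,0,0,0,-0.01,0,0,0,-0.005,0,0,0,-0.0025,0,0,0,0,0])

```text
clock: 9.13
eef_pos: [483.3, 294.0, 2.9]
tcp_rot: [-3.141, -0.001, 0.26]
contact_force: [0.7, -0.7, 0.8]
opening: 0.994
```

servo_tool(series=[0,0,0,0,0,0,0,0,0,0,0,0,0,0,0,0,0,0,0,0,0,0,0,0], gripper=0.04, newtons=40)

```text
clock: 9.63
eef_pos: [483.4, 294.3, 3.5]
tcp_rot: [-3.141, -0.001, 0.26]
contact_force: [-0.9, -0.8, 5.0]
opening: 0.688
```

servo_tool(series=[0,0,0.01,0,0,0,0.02,0,0,0,0.025,0,0,0,0.025,0,0,0,0,0])

```text
clock: 10.05
eef_pos: [485.5, 295.6, 87.7]
tcp_rot: [-3.14, -0.007, 0.26]
contact_force: [0.8, 0.6, -0.9]
opening: 0.689
```

servo_tool(series=[0.006,-0.017,0,-0.228,0.0121,-0.0341,0,-0.456,0.0121,-0.0341,0,-0.456,0.0121,-0.0341,0,-0.456,0.0121,-0.0341,0,-0.456,0.0121,-0.0341,0,-0.456,0.0121,-0.0341,0,-0.456,0.0121,-0.0341,0,-0.456])

```text
clock: 10.72
eef_pos: [573.8, 36.5, 82.7]
tcp_rot: [3.142, -0.0, 0.2]
contact_force: [0.9, 0.1, -1.6]
opening: 0.689
```

servo_tool(series=[0.0121,-0.0341,0,-0.456,0.0121,-0.0341,0,-0.456,0.0061,-0.0171,0,-0.228,0,0,-0.02,0,0,0,-0.01,0,0,0,0,0,0,0,0,0])

```text
clock: 11.3
eef_pos: [602.7, -46.4, 51.7]
tcp_rot: [-3.141, 0.002, 0.181]
contact_force: [0.4, 0.8, -1.6]
opening: 0.685
```

```bash
python3 - <<'E'
from h import *
s=sense();print(s['eef_pos'],s['tcp_rot'],s['contact_force'],s['opening'])
s=grab_frame('side')
a=cv2.resize(s[150:290,215:375],None,fx=4.2,fy=4.2,interpolation=cv2.INTER_CUBIC)
cv2.imwrite('pics/c3.png',a)
E
```

```text
[602.69379285 -46.38997725  51.73371016] [-3.14085017e+00  2.41665656e-03  1.81337399e-01] [ 0.4220511   0.77779182 -1.58337641] 0.6851408599516993
```

View pics/c3.png

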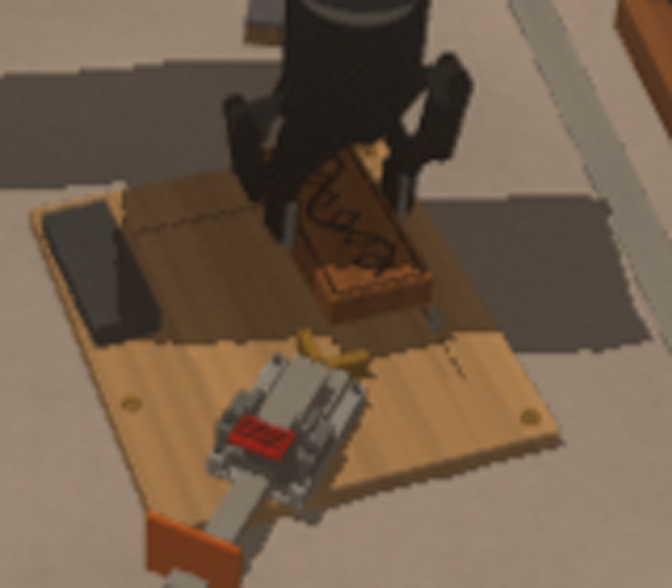

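The block is held level, carved face up, inside the pins and clear of the V. I'll lower it until it touches.

servo_tool(series=[0,0,-0.015,0,0,0,-0.01,0,0,0,-0.004,0,0,0,0,0])

```text
clock: 11.68
eef_pos: [603.1, -46.5, 22.6]
tcp_rot: [-3.141, 0.002, 0.181]
contact_force: [0.5, 0.2, -1.0]
opening: 0.69
```

servo_tool(series=[0,0,-0.0015,0,0,0,-0.0015,0,0,0,0,0])

```text
clock: 11.93
eef_pos: [604.1, -47.0, 20.7]
tcp_rot: [3.141, -0.0, 0.181]
contact_force: [-0.5, 0.4, -1.1]
opening: 0.688
```

servo_tool(series=[0,0,-0.001,0,0,0,-0.001,0,0,0,0,0])

```text
clock: 12.18
eef_pos: [604.1, -47.1, 18.6]
tcp_rot: [3.141, -0.0, 0.181]
contact_force: [0.7, 0.2, -0.3]
opening: 0.687
```

servo_tool(series=[0,0,-0.001,0,0,0,0,0])

```text
clock: 12.35
eef_pos: [604.1, -47.1, 18.5]
tcp_rot: [3.142, -0.0, 0.181]
contact_force: [-3.4, -0.1, 10.7]
opening: 0.686
```

servo_tool(series=[0.00098,0.00018,0,0,0.00098,0.00018,0,0,0,0,0,0])

```text
clock: 12.6
eef_pos: [604.2, -47.0, 18.5]
tcp_rot: [-3.141, 0.003, 0.181]
contact_force: [-11.1, -1.3, 18.3]
opening: 0.69
```

servo_tool(series=[0.00098,0.00018,0,0,0,0,0,0])

```text
clock: 12.77
eef_pos: [605.3, -46.8, 18.5]
tcp_rot: [-3.141, 0.003, 0.181]
contact_force: [-9.5, -2.3, 17.3]
opening: 0.69
```

servo_tool(series=[0,0,0.0008,0,0,0,0,0])

```text
clock: 12.93
eef_pos: [607.0, -46.6, 18.6]
tcp_rot: [3.141, -0.001, 0.181]
contact_force: [0.6, -0.2, -1.3]
opening: 0.689
```

servo_tool(series=[0.00098,0.00018,0,0,0,0,0,0])

```text
clock: 13.1
eef_pos: [607.3, -46.5, 18.5]
tcp_rot: [-3.142, 0.001, 0.181]
contact_force: [-4.7, -1.3, 7.7]
opening: 0.689
```

servo_tool(series=[0.00098,0.00018,0,0,0,0,0,0])

```text
clock: 13.27
eef_pos: [608.3, -46.2, 18.5]
tcp_rot: [-3.142, 0.001, 0.181]
contact_force: [-4.5, -0.1, 7.5]
opening: 0.683
```

servo_tool(series=[0.00098,0.00018,0.0002,0,0,0,0,0])

```text
clock: 13.43
eef_pos: [609.1, -46.0, 18.5]
tcp_rot: [-3.141, 0.002, 0.18]
contact_force: [-4.8, -1.1, 6.0]
opening: 0.693
```

servo_tool(series=[0.00098,0.00018,0,0,0,0,0,0])

```text
clock: 13.6
eef_pos: [609.2, -46.0, 18.6]
tcp_rot: [-3.141, 0.003, 0.181]
contact_force: [-8.1, -3.5, 10.4]
opening: 0.689
```

```bash
python3 - <<'E'
from h import *
s=sense();print(s['eef_pos'].round(2),s['tcp_rot'].round(4),s['contact_force'].round(1),s['wrist_torque'].round(2))
E
```

```text
[609.22 -46.02  18.58] [-3.1412  0.0033  0.1805] [-8.1 -3.5 10.4] [-0.36  1.16 -0.18]
```

servo_tool(series=[0.00098,0.00018,0.0003,0,0,0,0,0])

```text
clock: 13.77
eef_pos: [609.3, -46.0, 18.6]
tcp_rot: [-3.141, 0.005, 0.18]
contact_force: [-9.9, -3.8, 11.3]
opening: 0.693
```

servo_tool(series=[0.00098,0.00018,0.0,0,0,0,0,0])

```text
clock: 13.93
eef_pos: [609.3, -46.0, 18.6]
tcp_rot: [-3.141, 0.007, 0.18]
contact_force: [-14.2, -5.4, 15.1]
opening: 0.688
```

The side pins are reached: 14 N with no travel. I'll ease off and slide toward the end pin.

servo_tool(series=[-0.002,-0.0004,0.0003,0,0,0,0,0])

```text
clock: 14.1
eef_pos: [609.2, -46.0, 18.6]
tcp_rot: [-3.141, 0.003, 0.18]
contact_force: [-7.3, -3.5, 4.9]
opening: 0.688
```

servo_tool(series=[-0.00018,0.00098,0,0,-0.00018,0.00098,0,0,0,0,0,0])

```text
clock: 14.35
eef_pos: [609.0, -44.7, 18.6]
tcp_rot: [3.141, 0.003, 0.18]
contact_force: [-6.0, -6.6, 4.4]
opening: 0.692
```

servo_tool(series=[-0.00018,0.00098,0,0,0,0,0,0])

```text
clock: 14.52
eef_pos: [608.8, -43.8, 18.6]
tcp_rot: [3.141, 0.003, 0.18]
contact_force: [-7.1, -7.5, 3.4]
opening: 0.689
```

servo_tool(series=[-0.00018,0.00098,0,0,0,0,0,0])

```text
clock: 14.68
eef_pos: [608.7, -42.8, 18.6]
tcp_rot: [3.141, 0.003, 0.18]
contact_force: [-6.0, -6.6, 3.6]
opening: 0.695
```

servo_tool(series=[-0.00018,0.00098,0,0,0,0,0,0])

```text
clock: 14.85
eef_pos: [608.5, -41.9, 18.6]
tcp_rot: [3.141, 0.003, 0.18]
contact_force: [-7.2, -7.5, 3.3]
opening: 0.692
```

servo_tool(series=[-0.00018,0.00098,0,0,0,0,0,0])

```text
clock: 15.02
eef_pos: [608.5, -41.6, 18.6]
tcp_rot: [3.14, 0.003, 0.181]
contact_force: [-6.9, -11.7, 3.3]
opening: 0.695
```

servo_tool(series=[-0.00018,0.00098,0,0,0,0,0,0])

```text
clock: 15.18
eef_pos: [608.4, -41.4, 18.6]
tcp_rot: [3.139, 0.003, 0.181]
contact_force: [-6.1, -17.1, 1.3]
opening: 0.69
```

The end pin is reached: 17 N with no travel, about 1 mm from the predicted home (607.6,-42.2). I'll ease off and let go.

servo_tool(series=[-0.0005,-0.002,0,0,0,0,0,0])

```text
clock: 15.35
eef_pos: [608.4, -41.7, 18.6]
tcp_rot: [3.141, 0.001, 0.18]
contact_force: [-3.7, -6.6, -0.2]
opening: 0.685
```

servo_tool(series=[0,0,0,0,0,0,0,0,0,0,0,0,0,0,0,0,0,0,0,0], gripper=0.085)

```text
clock: 15.77
eef_pos: [609.3, -40.7, 19.2]
tcp_rot: [3.142, -0.001, 0.181]
contact_force: [-0.2, -0.2, -0.8]
opening: 0.995
```

servo_tool(series=[0,0,0.01,0,0,0,0.02,0,0,0,0.03,0,0,0,0.03,0,0,0,0,0])

```text
clock: 16.18
eef_pos: [612.6, -41.1, 115.5]
tcp_rot: [3.139, -0.009, 0.181]
contact_force: [1.9, -0.0, 0.3]
opening: 0.994
```

```bash
python3 - <<'E'
from h import *
s=sense();print(s['eef_pos'],s['tcp_rot'],s['contact_force'],s['opening'])
s=grab_frame('side')
a=cv2.resize(s[165:290,215:355],None,fx=4.8,fy=4.8,interpolation=cv2.INTER_CUBIC)
cv2.imwrite('pics/c4.png',a)
E
```

```text
[612.60735999 -41.10834305 115.45302748] [ 3.13943066 -0.00857309  0.18087925] [ 1.89678166 -0.00556993  0.29654883] 0.994354749967996
```

View pics/c4.png

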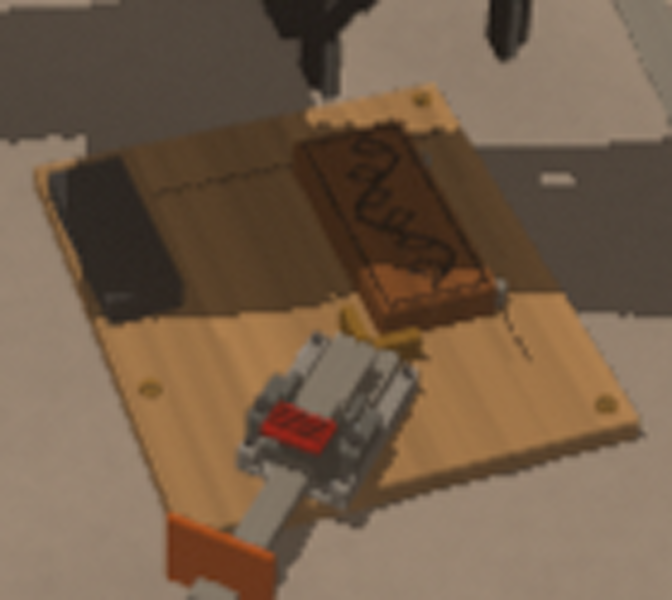

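The block lies flat against the pins with the carved face up, and the clamp is still open. Next I press the red pad.

servo_tool(series=[-0.0095,-0.0191,0,-5.63,-0.0095,-0.0191,0,-5.63,-0.0095,-0.0191,0,-5.63,-0.0095,-0.0191,0,-5.63,-0.0095,-0.0191,0,-5.63,-0.0095,-0.0191,0,-5.63,-0.0095,-0.0191,0,-5.63,-0.0095,-0.0191,0,-5.63], gripper=0)

```text
clock: 16.9
eef_pos: [531.9, -194.4, 108.5]
tcp_rot: [3.141, 0.001, -0.61]
contact_force: [-0.2, 0.1, -0.6]
opening: -0.001
```

servo_tool(series=[0,0,-0.02,0,0,0,-0.02,0,0,0,0,0,0,0,0,0,0,0,0,0])

```text
clock: 17.32
eef_pos: [533.1, -193.6, 69.4]
tcp_rot: [3.142, 0.0, -0.605]
contact_force: [-0.2, 0.7, -1.1]
opening: -0.002
```

servo_tool(series=[0,0,-0.008,0,0,0,-0.006,0,0,0,0,0])

```text
clock: 17.57
eef_pos: [533.2, -193.6, 54.5]
tcp_rot: [-3.142, -0.0, -0.605]
contact_force: [0.1, -0.4, 0.3]
opening: -0.002
```

servo_tool(series=[0,0,-0.002,0,0,0,-0.001,0,0,0,0,0])

```text
clock: 17.82
eef_pos: [532.9, -194.2, 52.4]
tcp_rot: [3.141, -0.0, -0.605]
contact_force: [-2.3, -2.5, 4.7]
opening: -0.003
```

servo_tool(series=[0,0,-0.001,0,0,0,-0.001,0,0,0,0,0])

```text
clock: 18.07
eef_pos: [533.0, -194.1, 50.3]
tcp_rot: [3.141, -0.0, -0.605]
contact_force: [-1.0, -1.6, 1.6]
opening: 0.005
```

servo_tool(series=[0,0,-0.001,0,0,0,-0.001,0,0,0,0,0])

```text
clock: 18.32
eef_pos: [532.9, -193.9, 48.0]
tcp_rot: [3.141, -0.0, -0.605]
contact_force: [-1.0, -2.3, 3.9]
opening: -0.004
```

```bash
python3 - <<'E'
from h import *
s=grab_frame('side')
a=cv2.resize(s[165:290,215:355],None,fx=4.8,fy=4.8,interpolation=cv2.INTER_CUBIC)
cv2.imwrite('pics/c5.png',a)
E
```

```text
(no output)
```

View pics/c5.png

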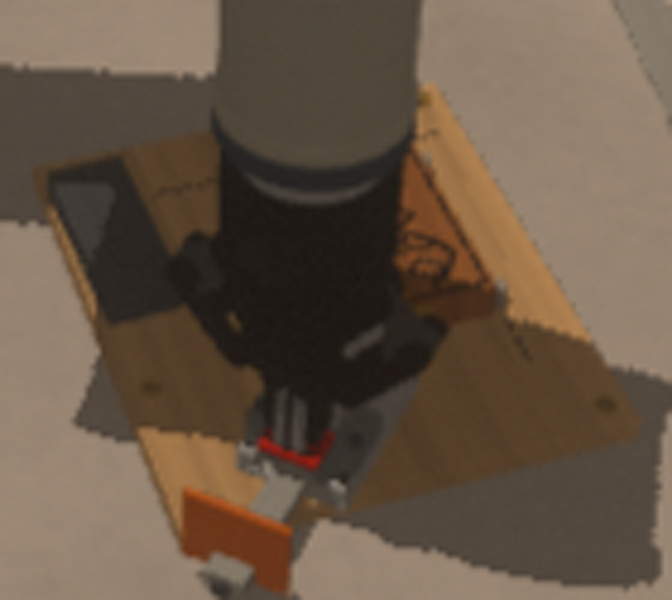

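The plate has moved in: its top-left corner went from (168,515) to (185,490), so the clamp has sprung shut. I'll lift away and verify.

servo_tool(series=[0,0,0.01,0,0,0,0.03,0,0,0,0.04,0,-0.02,-0.02,0.04,0,-0.03,-0.025,0.02,0,-0.03,-0.025,0,0,-0.03,-0.025,0,0,-0.03,-0.025,0,0])

```text
clock: 19.03
eef_pos: [396.4, -310.0, 182.2]
tcp_rot: [-3.141, -0.002, -0.604]
contact_force: [0.2, -0.9, 0.2]
opening: -0.002
```

servo_tool(series=[-0.03,-0.025,0,0,-0.01,-0.04,0,0,0,-0.04,0,0,0,-0.03,0,0,0,0,0,0,0,0,0,0,0,0,0,0])

```text
clock: 19.62
eef_pos: [357.1, -443.6, 180.9]
tcp_rot: [-3.141, 0.001, -0.606]
contact_force: [-0.7, -0.3, 0.2]
opening: -0.0
```

```bash
python3 - <<'E'
from h import *
s=sense();print(s['eef_pos'],s['contact_force'],s['clock'])
s=grab_frame('side');t=grab_frame('top');cv2.imwrite('pics/side9.png',s)
a=cv2.resize(s[180:290,215:355],None,fx=3,fy=3,interpolation=cv2.INTER_CUBIC)
b=cv2.resize(t[138:248,225:345],None,fx=3,fy=3,interpolation=cv2.INTER_CUBIC)
f=cv2.resize(t,None,fx=.7,fy=.7,interpolation=cv2.INTER_AREA)
g=cv2.resize(s,None,fx=.7,fy=.7,interpolation=cv2.INTER_AREA)
cv2.imwrite('pics/c6.png',np.vstack([np.hstack([a,b])[:, :716],np.hstack([f,g])[:, :716]])[:600])
E
```

```text
[ 357.14899923 -443.55375036  180.93204745] [-0.66776964 -0.31688273  0.19087377] 19.6167
```

View pics/c6.png

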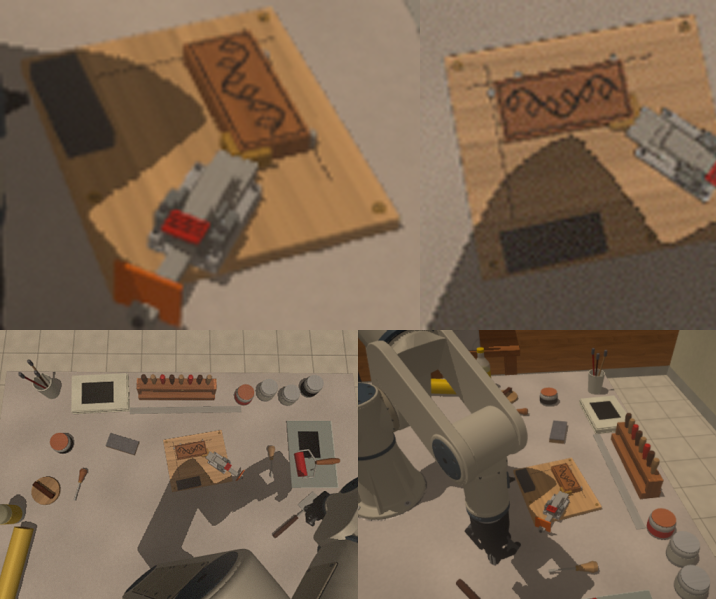

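The V grips the block's corner, the block sits square against all three pins, and nothing else has been disturbed. The arm is clear, so I'm handing in.

```bash
python3 -c "from h import *; print(sign_off())"
```

```text
the job is handed in; nothing more can be done
None
```

The woodblock is set in the jig, carved face up, with the clamp shut on it. I handed the job in at about 20 s of the 58 s allowed.

- **Clamp:** I drew it out by the finger plate until it reached its stop. The force rose to 19 N with no further travel, and the catch held the slide open when I let go.
- **Block:** I laid it on the board and slid it against the side pins, which showed about 15 N and no travel. I then slid it to the end pin (about 18 N, no travel), eased off and let go. It ended within about 1 mm of the home position I had worked out from the cameras.
- **Catch:** Pressing the red pad showed at most about 6 N in the readings, and the clamp sprang shut.

**Last checks:** the final pictures from both cameras show the brass V on the block's corner and the block square against the pins. The lino block, oilstone and both gouges look unmoved, and the arm touches nothing. I judged the final fit from the pictures only and did not measure the block again after the clamp shut. None of my checks failed. The top and side cameras disagreed by about 3 mm on the jig's position, so I found the final fit by feel.

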